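Put the fork away and press the cutlery drawer into its push-push latch

ROBOT

A 7-joint arm with a two-finger parallel gripper is mounted at the origin on the work surface. World frame = base frame: x ahead of the robot, y to its left, z up, the work surface at z = 0. Lengths are in m, angles in degrees, forces in N, time in s.
With the tool pointing down it reaches from about 0.425 to 0.875 m from the base axis. Payload 4.7 kg.
Tool frame: the origin (TCP) lies at the very end of the fingers, on their centre line; the grasp point (between the pads) lies 19 mm behind it; z points along the fingers, y is the line along which they close (so a half turn about z gives the same grasp; the last joint's range is limited). The gripper opens to 87 mm and grips with 3 to 60 N. Pads are 19 mm wide; open, the fingers measure 117 mm over their backs; the gripper's body (75 mm by 190 mm) begins 51 mm behind the grasp point.
Start: joints at [-69.093, 18.392, -4.016, 83.108, 1.295, 78.541, -3.26], TCP at [0.223, 0.61, 0.196] pointing down, gripper open.
Joint ranges: [-163.93, 163.93], [-17.29, 119.83], [-79.2, 71.16], [3.27, 140.29], [-89.18, 269.18], [5.43, 117.66], [-154.24, 154.24]. Speed limits (degrees/s): [147.25, 147.25, 180, 180, 180, 180, 180].

INTERFACE

Orientations are given as [roll, pitch, yaw] about the fixed x, y, z axes, in that order (R = Rz(yaw) Ry(pitch) Rx(roll)).
In Python, from cell import get_obs, read_camera, sign_off, silhouettes gives the robot as it stands.
- The arm moves only by the tool play_rows, never from a script. Its argument "steps" is a list that holds one entry, the list of rows, each a list of 7 numbers: the shift along the tool's x, y, z in m, then the turn, a rotation vector about the tool's x, y, z in rad, then the finger opening in m, from 0 to 0.087. A call has 1 to 12 rows; each row shifts and turns the commanded pose from where the row before left it, along the tool's axes as they then stand; what a row does not reach is not made up. A row lasts 1/10 s, in which the tool goes at most 50 mm and 8.59 degrees, less where a joint would pass 70% of its speed; a pose out of reach is approached as far as the arm can. A call is refused whole if a number of a shift passes 0.05 or a number of a turn 0.15, either way. A call with a gripper value outside its range is refused whole. The fingers move at their own pace and stop on an object; "force" is the grip in N (left out, the last holds). Time passes only in rows, so rows that do not move let the fingers close. It gives the time, the measured TCP pose, the force, the opening and the grip force at its end, in the units of the state.
- get_obs(): the state, without advancing time (a new reading comes with each control period).
- read_camera(name): name is "scene" or "top"; returns a dict with "frame" (384x512x3 uint8, red, green, blue), "intrinsics" (3x3 intrinsics, pixels), "k1" (the pictures are not rectified: a ray, as slopes to the right and down, at radius r is drawn at 1 + k1 r^2 times it, then the intrinsics apply), "view" (4x4, takes a point from world to camera coordinates). Camera axes: x right, y up, looking along -z (the intrinsics and any distortion apply to the point x, -y, -z); pixel columns grow to the right and rows downward; lengths in m; the calibration is good to about 2 mm. A picture is of the moment at which its call begins. There is no depth.
- sign_off(): hands the job in; it is judged then, once.
Trained networks look in the newest picture that a camera, given by its name, has taken for a name from the list of things; names that differ only in an ending like _2 or _b are one class to them, and where a whole thing is asked for, a point or a joint stands for the part that bears it (a point fixed in the world has none). Each returns a list of dicts, best first, with "p" (0 to 1); they miss things now and then, are a little off and sometimes report something else, mostly with a low value. They report only what shows in the picture. A call takes as long as a camera call.
- silhouettes(camera, name): "pixels" (384x512 bool, what is visible of it) and "extent" ([left, top, right, bottom] in pixels, round what is visible of it).
The state is a dict: "time_s": time; "qpos": joint angles; "joint_velocities": joint speeds; "effort": joint torques, N m; "tool_pos": TCP position; "tool_rot": TCP orientation; "force": force on the tool from outside, world axes, zero at the start; "wrist_torque": the same for the moment, N m; "grip_width": finger opening in m; "grasp_force": force on a finger pad.
Only numpy, scipy, OpenCV 4.12 (cv2) and the standard library are available. Lean on these libraries where they do the work, as an engineer would, in place of code of your own. Each camera call takes 0.05 s, during which the arm holds its last target. There are 200 camera calls.

TASK

Lay the bamboo fork flat in the open front compartment of the cutlery drawer, then push the drawer shut and press it gently home until its push-push latch catches. Take your hand away and make sure the drawer stays shut; never press harder than 25 N, and leave the cup, the snack tin and the plate where they are.

Things in the scene. Friction and masses are not known exactly. Their poses are not given: they have to be found in the camera images.
- fork_center (a point): Bamboo fork lying flat on the counter: 170 mm long, 8 mm thick, handle 14 mm wide, head 27 mm wide with three tines, about 30 g. The point is at mid-length, on the handle, half-way up (4 mm above its underside); x runs along the fork towards the tines, z up.
- caddy: White cutlery caddy fixed to the counter, 270 mm deep (x), 300 wide (y), 76 high, open to the robot at x = -135 mm, holding one bamboo drawer. Origin: centre of underside; x points away from the robot, the way the drawer shuts. A push-push latch inside catches the drawer; its depth is set by a hidden screw and must be felt. Pressed again once latched, it lets go and the drawer springs out.
- tray (a joint): How far the drawer is out along the caddy's -x, in m (0: front against the box). Starts about 0.11; slides with 1 to 3 N of drag. The last 35 mm or so push back with 5 to 9 N, so unlatched it springs out to about 0.04. Then a rubber buffer, about 10 N per mm, is met; the catch takes 1 mm into it. Let go, the drawer comes back 3 to 5 mm and stays, latched somewhere from 0.004 to 0.018.
- tray_face (a point): Middle of the drawer's plain front (no handle), on the outer face that looks at the robot, 45 mm above the counter: press here along +x. Axes as the caddy's; moves with the drawer. The front is 296 mm wide, 16 thick, from 3 to 73 mm above the counter. The catch takes at about 18 N of push in all; 19 to 22 N is a sound press, more than 25 N damages the latch.
- tray_bay (a point): Centre of the floor of the drawer's front compartment, 18 mm above the counter, 61 mm behind the front's outer face; moves with the drawer, axes as the caddy's. The compartment is 90 mm front to back (x) and 250 mm across (y): the fork fits only lying across. Above this floor the front rises 55 mm, the divider behind 24 mm, the side walls 32 mm.
- cup: Bystander: green plastic cup, 78 mm wide at the rim, 95 mm high; origin at the centre of its underside.
- tin: Bystander: round aluminium snack tin with press lid, 91 mm across, 75 mm high; origin at the centre of its underside.
- plate: Bystander: teal silicone placemat-style plate, 165 mm (x) by 250 mm (y), 25 mm high, with one large and two small round wells; origin at the centre of its underside.

How it is judged:
By the outcome, as a careful person would: the job done as asked, in the order asked, and still so for the second after the job is handed in, with the robot touching nothing.
It also fails if it takes over 61 s, if anything falls off the work surface, if the arm or the gripper's body presses on something with over 40 N, if the wrist force passes 120 N, or if a joint passes its speed limit or range.

## Working session

There is one attempt and no reset: what is moved stays moved. The work goes in short steps, Python scripts to look and compute and a tool call to move; the robot and the scene stay as the last step left them, time stands still between calls to the robot, and variables do not carry over. Pictures are saved under pics/ and viewed, at most 10 in all, crops included, and the job is handed in when it is done.

Besides the shell and the picture viewer there is one more tool, called after "Call:" by a JSON object that holds its "method" and its "body", one argument or row to a line. play_rows: Moves the arm, as the interface text tells. Its arguments: {"type":"object","properties":{"steps":{"type":"array","items":{"type":"array","items":{"type":"array","items":{"type":"number"}}}},"force":{"type":"number"}},"required":["steps"]}

```bash
ls; mkdir -p pics
cat > h.py <<'E'
import numpy as np, cv2
from cell import *
def ray(c,px):
    K=np.array(c["intrinsics"]);V=np.array(c["view"]);px=np.atleast_2d(px).astype(float)
    d=np.stack([(px[:,0]-K[0,2])/K[0,0],(px[:,1]-K[1,2])/K[1,1]],1)
    s=d.copy()
    for _ in range(30): s=d/(1+c["k1"]*(s**2).sum(1,keepdims=True))
    D=np.c_[s[:,0],-s[:,1],-np.ones(len(s))]@V[:3,:3]
    return -V[:3,:3].T@V[:3,3],D
def at_z(c,px,z):
    o,D=ray(c,px); return o+D*((z-o[2])/D[:,2])[:,None]
def proj(c,P):
    K=np.array(c["intrinsics"]);V=np.array(c["view"]);p=np.atleast_2d(P)@V[:3,:3].T+V[:3,3]
    s=np.c_[p[:,0],-p[:,1]]/-p[:,2:3]; s=s*(1+c["k1"]*(s**2).sum(1,keepdims=True))
    return s*[K[0,0],K[1,1]]+[K[0,2],K[1,2]]
E
python3 - <<'E'
from h import *
ims=[]
for n in("top","scene"):
    c=read_camera(n);f=c["frame"];cv2.imwrite(f"pics/{n}0.png",f[...,::-1])
    print(n,c["k1"],-np.array(c["view"])[:3,:3].T@np.array(c["view"])[:3,3])
    for t,z in(("fork_center",.008),("caddy",.076),("tray",.073),("cup",.095),("tin",.075),("plate",.025)):
        for r in silhouettes(n,t)[:2]:
            m=r["pixels"];ys,xs=np.nonzero(m)
            if len(xs)<5: continue
            h=cv2.minAreaRect(np.c_[xs,ys].astype(np.float32))
            print(t,round(r["p"],2),r["extent"],len(xs),at_z(c,[xs.mean(),ys.mean()],z).round(3), at_z(c,cv2.boxPoints(h),z)[:,:2].round(3).tolist())
print(get_obs())
E
```

```text
pics
top -0.1324209247010698 [ 0.49400904 -0.01811615  1.22445269]
fork_center 0.77 [364.1, 225.1, 382.7, 283.5] 408 [[ 0.47  -0.303  0.008]] [[0.537, -0.276], [0.542, -0.304], [0.382, -0.328], [0.378, -0.3]]
fork_center 0.17 [97.0, 142.7, 136.1, 178.3] 1117 [[0.724 0.394 0.008]] [[0.73, 0.471], [0.795, 0.403], [0.714, 0.322], [0.649, 0.389]]
caddy 0.74 [186.0, 96.9, 324.1, 259.2] 17503 [[0.665 0.008 0.076]] [[0.844, 0.188], [0.884, -0.119], [0.489, -0.166], [0.449, 0.129]]
tray 0.67 [206.9, 197.1, 325.3, 261.2] 5130 [[ 0.532 -0.01   0.073]] [[0.576, 0.142], [0.613, -0.148], [0.49, -0.162], [0.453, 0.125]]
cup 0.8 [107.9, 226.5, 143.5, 257.7] 871 [[0.507 0.337 0.095]] [[0.49, 0.396], [0.559, 0.36], [0.519, 0.279], [0.45, 0.315]]
tin 0.94 [96.4, 142.7, 136.0, 178.1] 1114 [[0.711 0.37  0.075]] [[0.718, 0.442], [0.78, 0.378], [0.702, 0.3], [0.641, 0.363]]
tin 0.32 [207.7, 196.5, 322.5, 260.5] 5278 [[ 0.531 -0.009  0.075]] [[0.579, 0.144], [0.612, -0.149], [0.485, -0.162], [0.452, 0.128]]
plate 0.89 [353.8, 129.1, 448.8, 194.5] 5319 [[ 0.704 -0.379  0.025]] [[0.783, -0.257], [0.791, -0.5
[... 1197 characters left out ...]
0.7, 'qpos': array([-69.09518196,  18.38920052,  -4.01668196,  83.1050852 ,
         1.29332437,  78.54078874,  -3.26258353]), 'joint_velocities': array([ 0.07769105,  0.01012623, -0.01632064,  0.0366978 ,  0.00613149,
        0.00951949, -0.06003046]), 'effort': array([ 1.16371211e-06, -4.90947425e+01, -4.03090725e-01, -3.12702835e+01,
       -6.38798741e-02,  3.36719875e-02,  2.32981694e-05]), 'tool_pos': array([0.22337384, 0.61046291, 0.19603913]), 'tool_rot': array([1.79990037e+02, 8.09407451e-04, 1.59901559e+02]), 'force': array([ 0.47294576, -0.32096553,  0.38939417]), 'wrist_torque': array([-0.03380723, -0.0014487 , -0.01502657]), 'grasp_force': 0.0, 'grip_width': 0.08680786497947719}
```

View pics/top0.png

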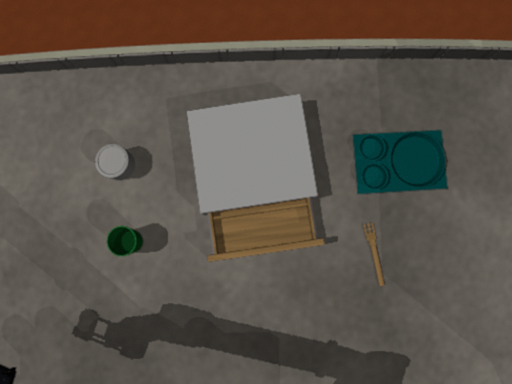

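View pics/scene0.png

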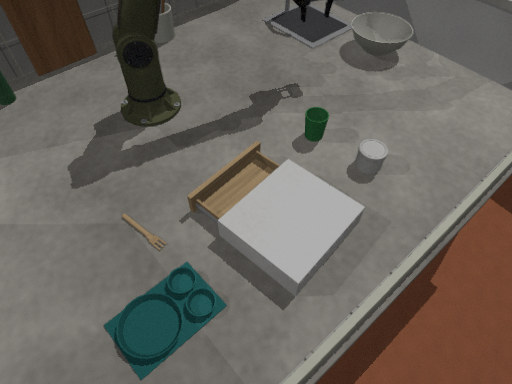

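The top view shows the fork from its tines at (368,225) to its handle end at (381,284), and the drawer front from (209,258) to (323,242). The caddy lid corners are near (188,110), (301,96), (315,195) and (201,212). The scene view agrees. Next I'll refine these and plan the approach.

```bash
cat >> h.py <<'E'
from scipy.spatial.transform import Rotation as R
def Rt(yaw): return R.from_euler('xyz',[180,0,yaw],degrees=True)
def to(p,yaw=None):
    o=get_obs();r=R.from_euler('xyz',o["tool_rot"],degrees=True)
    s=r.inv().apply(np.array(p)-o["tool_pos"]); print("pos",o["tool_pos"].round(4),"rot",o["tool_rot"].round(2),"shift",s.round(4))
    if yaw is not None: print("turn",(r.inv()*Rt(yaw)).as_rotvec().round(4))
E
python3 - <<'E'
from h import *
for n in("top","scene"):
    c=read_camera(n)
    m=silhouettes(n,"fork_center")[0]["pixels"]; ys,xs=np.nonzero(m)
    P=at_z(c,np.c_[xs,ys],.006)[:,:2]; mu=P.mean(0); u=np.linalg.svd(P-mu)[2][0]; u*=np.sign(u[0]); s=(P-mu)@u; v=(P-mu)@[-u[1],u[0]]
    lo,hi=s.min(),s.max(); h=s<lo+.1
    a=np.polyfit(s[h],v[h],1)
    print(n,"fork yaw",np.degrees(np.arctan2(u[1],u[0])),"len",hi-lo,"ctr",mu+u*(lo+hi)/2,"handle slope deg",np.degrees(a[0]))
    m=silhouettes(n,"caddy")[0]["pixels"]
    if n=="top":
        print("lid",at_z(c,[[188,110],[301,96],[315,195],[201,212]],.076)[:,:2].round(3).tolist())
        print("front top edge outer",at_z(c,[[209,259],[323,243]],.073)[:,:2].round(3).tolist())
    print("lidscene/front", proj(c,[[.453,.125,.073],[.49,-.162,.073]]).round(1).tolist())
E
```

```text
top fork yaw 11.347535638566223 len 0.14965262227639156 ctr [ 0.4543751  -0.30654305] handle slope deg -0.7436730399624177
lid [[0.844, 0.177], [0.873, -0.118], [0.614, -0.144], [0.577, 0.144]]
front top edge outer [[0.458, 0.126], [0.493, -0.161]]
lidscene/front [[209.3, 261.1], [323.6, 244.1]]
scene fork yaw 8.850760940014926 len 0.15836089235413947 ctr [ 0.4624411  -0.30927769] handle slope deg -0.11289244776258693
lidscene/front [[255.6, 140.2], [186.8, 194.5]]
```

Call:
{"method": "play_rows", "body": {
  "steps": [
    [[0,0,0,0,0,0.145,0.06],[0,0,0,0,0,0.145,0.06],[0,0,0,0,0,0.145,0.06],[0,0,0,0,0,0.145,0.06],[0,0,0,0,0,0.145,0.06],[0,0,0,0,0,0.145,0.06],[0,0,0,0,0,0.145,0.06],[0,0,0,0,0,0.145,0.06]]
  ]
}}

```text
time_s: 1.8
tool_pos: [0.2234, 0.6104, 0.196]
tool_rot: [180.0, -0.0, 93.1]
force: [-0.4, -0.0, 0.4]
grip_width: 0.0601
grasp_force: 0.0
```

Call:
{"method": "play_rows", "body": {
  "steps": [
    [[-0.0436,0.019,0,0,0,0,0.06],[-0.0436,0.019,0,0,0,0,0.06],[-0.0436,0.019,0,0,0,0,0.06],[-0.0436,0.019,0,0,0,0,0.06],[-0.0436,0.019,0,0,0,0,0.06],[-0.0436,0.019,0,0,0,0,0.06],[-0.0436,0.019,0,0,0,0,0.06],[-0.0436,0.019,0,0,0,0,0.06],[-0.0436,0.019,0,0,0,0,0.06],[-0.0436,0.019,0,0,0,0,0.06],[-0.0436,0.019,0,0,0,0,0.06],[-0.0436,0.019,0,0,0,0,0.06]]
  ]
}}

```text
time_s: 3.0
tool_pos: [0.483, 0.1001, 0.1964]
tool_rot: [179.9, -0.1, 93.4]
force: [0.5, 0.6, -0.4]
grip_width: 0.0602
grasp_force: 0.0
```

Call:
{"method": "play_rows", "body": {
  "steps": [
    [[-0.0405,-0.0042,0,0,0,0,0.06],[-0.0405,-0.0042,0,0,0,0,0.06],[-0.0405,-0.0042,0,0,0,0,0.06],[-0.0405,-0.0042,0,0,0,0,0.06],[-0.0405,-0.0042,0,0,0,0,0.06],[-0.0405,-0.0042,0,0,0,0,0.06],[-0.0405,-0.0042,0,0,0,0,0.06],[-0.0405,-0.0042,0,0,0,0,0.06],[-0.0405,-0.0042,0,0,0,0,0.06],[-0.0405,-0.0042,0,0,0,0,0.06]]
  ]
}}

```text
time_s: 4.0
tool_pos: [0.4649, -0.3063, 0.1965]
tool_rot: [179.9, -0.0, 93.5]
force: [-0.1, 0.4, 0.7]
grip_width: 0.0599
grasp_force: 0.0
```

Call:
{"method": "play_rows", "body": {
  "steps": [
    [[0,0,0,0,0,0.1457,0.06],[0,0,0,0,0,0.1457,0.06],[0,0,0,0,0,0.1457,0.06],[0,0,0,0,0,0.1457,0.06],[0,0,0,0,0,0.1457,0.06],[0,0,0,0,0,0.1457,0.06],[0,0,0,0,0,0.1457,0.06],[0,0,0,0,0,0.1457,0.06],[0,0,0,0,0,0.1457,0.06],[0,0,0,0,0,0.1457,0.06],[0,0,0,0,0,0,0.06]]
  ]
}}

```text
time_s: 5.1
tool_pos: [0.4649, -0.3049, 0.196]
tool_rot: [-180.0, -0.0, 10.0]
force: [-0.2, -0.1, 0.1]
grip_width: 0.0603
grasp_force: 0.0
```

Run:
```python
from h import *
to([.460,-.307,.06],9.5); print(get_obs()["qpos"].round(0), get_obs()["time_s"])
```

```text
pos [ 0.4649 -0.3049  0.196 ] rot [-1.80e+02 -2.00e-02  9.95e+00] shift [-0.0052  0.0013  0.136 ]
turn [-0.0001 -0.0004  0.0079]
[-29.  13.  68.  99. -12.  77. -38.] 5.1
```

Call:
{"method": "play_rows", "body": {
  "steps": [
    [[-0.001,0,0.035,0,0,0,0.06],[-0.001,0,0.035,0,0,0,0.06],[-0.001,0,0.035,0,0,0,0.06],[-0.001,0.001,0.03,0,0,0,0.06],[0,0,0,0,0,0,0.06],[0,0,0,0,0,0,0.06]]
  ]
}}

```text
time_s: 5.7
tool_pos: [0.461, -0.307, 0.0615]
tool_rot: [180.0, 0.0, 10.0]
force: [0.7, 0.1, 1.0]
grip_width: 0.0601
grasp_force: 0.0
```

Run:
```python
from h import *
o=get_obs();print(o["tool_pos"],o["qpos"].round(0))
ims=[]
for n,(x0,y0) in(("top",(330,210)),("scene",(85,180))):
    c=read_camera(n); f=c["frame"][...,::-1].copy()
    g=cv2.resize(f[y0:y0+90,x0:x0+90],(400,400),interpolation=cv2.INTER_CUBIC)
    a=np.radians(9.5);u=np.array([np.cos(a),np.sin(a),0])
    ctr=np.array([.460,-.307,.008])
    for p in proj(c,[ctr+u*.085,ctr,ctr-u*.085]): cv2.circle(g,tuple(int(v) for v in (p-[x0,y0]+.5)*400/90),4,(0,0,255),1)
    ims.append(g)
cv2.imwrite("pics/near.png",np.hstack(ims))
```

```text
[ 0.46100148 -0.30698893  0.06151056] [-21.  22.  62. 108. -22.  63. -31.]
```

View pics/near.png

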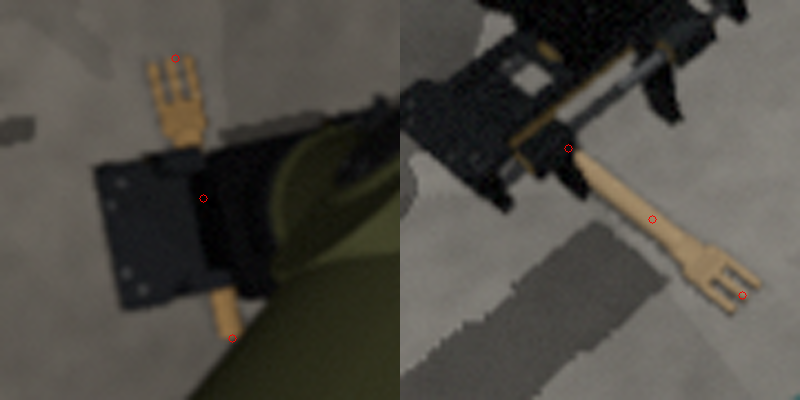

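The crop shows the projected fork ends landing on the tines (175,60) and the handle end (232,338), so the pose holds. I'll descend and grip.

Call:
{"method": "play_rows", "body": {
  "steps": [
    [[0,0,0.02,0,0,0,0.06],[0,0,0.02,0,0,0,0.06],[0,0,0.012,0,0,0,0.06],[0,0,0.006,0,0,0,0.06],[0,0,0,0,0,0,0.06],[0,0,0,0,0,0,0.0],[0,0,0,0,0,0,0.0],[0,0,0,0,0,0,0.0],[0,0,0,0,0,0,0.0],[0,0,0,0,0,0,0.0],[0,0,0,0,0,0,0.0]]
  ],
  "force": 15
}}

```text
time_s: 6.9
tool_pos: [0.4611, -0.3066, 0.003]
tool_rot: [-180.0, -0.0, 10.0]
force: [0.9, 0.8, 0.6]
grip_width: 0.0196
grasp_force: 0.0
```

Call:
{"method": "play_rows", "body": {
  "steps": [
    [[0,0,0,0,0,0,0.0],[0,0,0,0,0,0,0.0],[0,0,0,0,0,0,0.0],[0,0,0,0,0,0,0.0]]
  ]
}}

```text
time_s: 7.3
tool_pos: [0.461, -0.3066, 0.0029]
tool_rot: [-180.0, -0.0, 10.0]
force: [0.3, -0.4, 0.3]
grip_width: 0.0007
grasp_force: 0.0
```

Call:
{"method": "play_rows", "body": {
  "steps": [
    [[0,0,-0.02,0,0,0,0.0],[0,0,-0.03,0,0,0,0.0],[0,0,-0.04,0,0,0,0.0],[0,0,-0.04,0,0,0,0.0],[0,0,-0.03,0,0,0,0.0],[0,0,0,0,0,0,0.0]]
  ]
}}

```text
time_s: 7.9
tool_pos: [0.4633, -0.3085, 0.1672]
tool_rot: [179.8, -0.4, 10.0]
force: [-0.1, -1.2, -0.1]
grip_width: 0.0002
grasp_force: 0.0
```

The grip missed, so I'll look again.

Run:
```python
from h import *
ims=[]
o=get_obs()
for n,(x0,y0) in(("top",(320,200)),("scene",(75,160))):
    c=read_camera(n); f=c["frame"][...,::-1].copy()
    g=cv2.resize(f[y0:y0+110,x0:x0+110],(400,400),interpolation=cv2.INTER_CUBIC)
    for p in proj(c,[o["tool_pos"],[.461,-.307,.004]]): cv2.circle(g,tuple(int(v) for v in (p-[x0,y0]+.5)*400/110),4,(0,0,255),1)
    for r in silhouettes(n,"fork_center")[:1]:
        ys,xs=np.nonzero(r["pixels"]);q=cv2.boxPoints(cv2.minAreaRect(np.c_[xs,ys].astype(np.float32)));print(n,r["p"],len(xs),at_z(c,q,.008)[:,:2].round(3).tolist())
    ims.append(g)
cv2.imwrite("pics/near2.png",np.hstack(ims))
```

```text
scene 0.86 327 [[0.386, -0.329], [0.375, -0.299], [0.544, -0.28], [0.552, -0.308]]
```

View pics/near2.png

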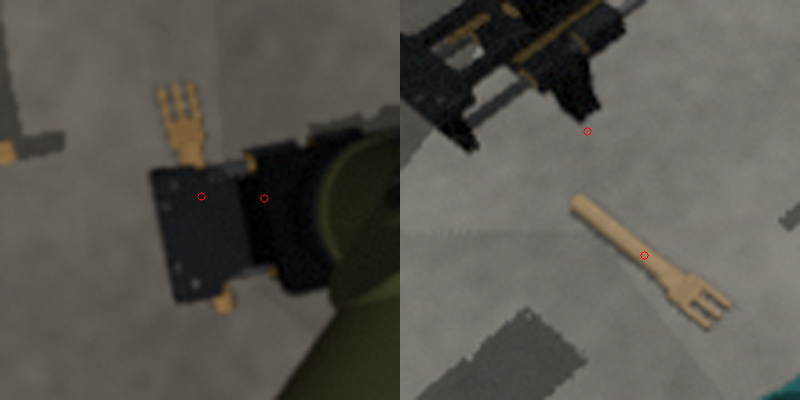

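The fork hasn't moved: in the scene crop it still runs from (575,200) to (720,318). The fingertip, near (585,122), appears slightly above the projected TCP at (587,131). The fingers may have closed above the fork, so I'll go down again open and feel for the counter.

Call:
{"method": "play_rows", "body": {
  "steps": [
    [[0,0,0.03,0,0,0,0.05],[0,0,0.04,0,0,0,0.05],[0,0,0.04,0,0,0,0.05],[0,0,0.03,0,0,0,0.05],[0,0,0.01,0,0,0,0.05],[0,0,0.008,0,0,0,0.05],[0,0,0,0,0,0,0.05],[0,0,0,0,0,0,0.05]]
  ]
}}

```text
time_s: 8.9
tool_pos: [0.4618, -0.3073, 0.0061]
tool_rot: [179.9, -0.1, 10.0]
force: [0.5, 0.4, -0.1]
grip_width: 0.0486
grasp_force: 0.0
```

Run:
```python
from h import *
ims=[]
o=get_obs();print(o["tool_pos"],o["tool_rot"],o["grip_width"],o["force"])
n,(x0,y0)="scene",(85,175)
c=read_camera(n); f=c["frame"][...,::-1].copy()
g=cv2.resize(f[y0:y0+80,x0:x0+100],(800,640-40),interpolation=cv2.INTER_CUBIC)
r=R.from_euler('xyz',o["tool_rot"],degrees=True)
for q in ([0,0,0],[0,.025,0],[0,-.025,0]):
  for p in proj(c,o["tool_pos"]+r.apply(q)): cv2.circle(g,(int((p[0]-x0+.5)*8),int((p[1]-y0+.5)*7.5)),4,(0,0,255),1)
cv2.imwrite("pics/near3.png",g)
```

```text
[ 0.46178033 -0.30727837  0.00605195] [ 1.79937983e+02 -8.75986506e-02  9.95297287e+00] 0.04863428094438188 [ 0.52375569  0.43638519 -0.08841163]
```

View pics/near3.png

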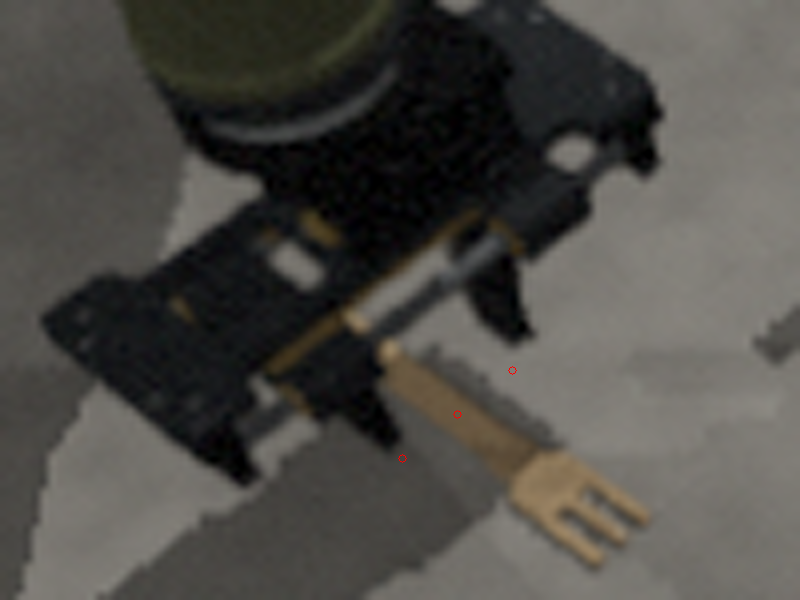

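The scene crop shows the fingertips at (395,445) and (525,335), above their projections at (402,458) and (512,370). They are about 10 mm higher than reported, so I'll descend gently until I feel contact.

Call:
{"method": "play_rows", "body": {
  "steps": [
    [[0,0,0.002,0,0,0,0.04],[0,0,0.002,0,0,0,0.04],[0,0,0.001,0,0,0,0.04],[0,0,0.001,0,0,0,0.04],[0,0,0,0,0,0,0.04]]
  ]
}}

```text
time_s: 9.45
tool_pos: [0.4609, -0.3065, -0.0012]
tool_rot: [-180.0, 0.0, 10.0]
force: [-0.5, 0.4, 0.1]
grip_width: 0.0403
grasp_force: 0.0
```

Call:
{"method": "play_rows", "body": {
  "steps": [
    [[0,0,0.001,0,0,0,0.04],[0,0,0.001,0,0,0,0.04],[0,0,0,0,0,0,0.04]]
  ]
}}

```text
time_s: 9.75
tool_pos: [0.4609, -0.3066, -0.0032]
tool_rot: [-180.0, 0.0, 10.0]
force: [0.2, -0.1, 0.1]
grip_width: 0.0399
grasp_force: 0.0
```

Call:
{"method": "play_rows", "body": {
  "steps": [
    [[0,0,0.001,0,0,0,0.04],[0,0,0.001,0,0,0,0.04],[0,0,0,0,0,0,0.04]]
  ]
}}

```text
time_s: 10.05
tool_pos: [0.4609, -0.3066, -0.0052]
tool_rot: [-180.0, 0.0, 10.0]
force: [1.1, 0.5, 0.4]
grip_width: 0.0402
grasp_force: 0.0
```

Call:
{"method": "play_rows", "body": {
  "steps": [
    [[0,0,0.001,0,0,0,0.04],[0,0,0.001,0,0,0,0.04],[0,0,0,0,0,0,0.04]]
  ]
}}

```text
time_s: 10.35
tool_pos: [0.4609, -0.3066, -0.0072]
tool_rot: [-180.0, 0.0, 10.0]
force: [-0.4, 1.0, -0.3]
grip_width: 0.0398
grasp_force: 0.0
```

Call:
{"method": "play_rows", "body": {
  "steps": [
    [[0,0,0.001,0,0,0,0.04],[0,0,0.001,0,0,0,0.04],[0,0,0,0,0,0,0.04]]
  ]
}}

```text
time_s: 10.65
tool_pos: [0.4609, -0.3065, -0.0092]
tool_rot: [-180.0, 0.0, 10.0]
force: [0.2, 0.7, -0.9]
grip_width: 0.0398
grasp_force: 0.0
```

Call:
{"method": "play_rows", "body": {
  "steps": [
    [[0,0,0.001,0,0,0,0.04],[0,0,0,0,0,0,0.04]]
  ]
}}

```text
time_s: 10.85
tool_pos: [0.461, -0.3065, -0.0102]
tool_rot: [-180.0, 0.0, 10.0]
force: [0.0, 0.1, -0.3]
grip_width: 0.0403
grasp_force: 0.0
```

Call:
{"method": "play_rows", "body": {
  "steps": [
    [[0,0,0.001,0,0,0,0.04],[0,0,0,0,0,0,0.04]]
  ]
}}

```text
time_s: 11.05
tool_pos: [0.4609, -0.3065, -0.0112]
tool_rot: [-180.0, 0.0, 10.0]
force: [-2.0, 0.4, -0.4]
grip_width: 0.0397
grasp_force: 0.0
```

Call:
{"method": "play_rows", "body": {
  "steps": [
    [[0,0,0.001,0,0,0,0.04],[0,0,0,0,0,0,0.04]]
  ]
}}

```text
time_s: 11.25
tool_pos: [0.4609, -0.3065, -0.0122]
tool_rot: [-180.0, 0.0, 10.0]
force: [0.1, -0.2, -0.2]
grip_width: 0.0398
grasp_force: 0.0
```

Call:
{"method": "play_rows", "body": {
  "steps": [
    [[0,0,0.001,0,0,0,0.04],[0,0,0,0,0,0,0.04]]
  ]
}}

```text
time_s: 11.45
tool_pos: [0.4609, -0.3066, -0.0132]
tool_rot: [-180.0, 0.0, 10.0]
force: [0.4, -0.3, 0.1]
grip_width: 0.0398
grasp_force: 0.0
```

Call:
{"method": "play_rows", "body": {
  "steps": [
    [[0,0,0.001,0,0,0,0.04],[0,0,0,0,0,0,0.04]]
  ]
}}

```text
time_s: 11.65
tool_pos: [0.4609, -0.3065, -0.0142]
tool_rot: [-180.0, 0.0, 10.0]
force: [-0.6, -0.2, -0.2]
grip_width: 0.04
grasp_force: 0.0
```

Call:
{"method": "play_rows", "body": {
  "steps": [
    [[0,0,0,0,0,0,0.0],[0,0,0,0,0,0,0.0],[0,0,0,0,0,0,0.0],[0,0,0,0,0,0,0.0],[0,0,0,0,0,0,0.0],[0,0,0,0,0,0,0.0]]
  ]
}}

```text
time_s: 12.25
tool_pos: [0.461, -0.3066, -0.0141]
tool_rot: [-180.0, -0.0, 10.0]
force: [0.2, -0.0, -0.1]
grip_width: 0.0028
grasp_force: 0.0
```

Call:
{"method": "play_rows", "body": {
  "steps": [
    [[0,0,0,0,0,0,0.04],[0,0,0,0,0,0,0.04],[0,0,0,0,0,0,0.04],[0,0,0,0,0,0,0.04],[0,0,0,0,0,0,0.04],[0,0,0.001,0,0,0,0.04],[0,0,0,0,0,0,0.04]]
  ]
}}

```text
time_s: 12.95
tool_pos: [0.4609, -0.3066, -0.0152]
tool_rot: [-180.0, 0.0, 10.0]
force: [0.5, 0.4, -0.3]
grip_width: 0.0392
grasp_force: 0.0
```

Run:
```python
from h import *
o=get_obs();print(o["tool_pos"],o["tool_rot"],o["grip_width"],o["force"],o["qpos"])
n,(x0,y0)="scene",(85,175)
c=read_camera(n); f=c["frame"][...,::-1].copy()
g=cv2.resize(f[y0:y0+80,x0:x0+100],(800,600),interpolation=cv2.INTER_CUBIC)
r=R.from_euler('xyz',o["tool_rot"],degrees=True)
for q in ([0,0,-.019],[0,.02,-.014],[0,-.02,-.014]):
  for p in proj(c,o["tool_pos"]+r.apply(q)): cv2.circle(g,(int((p[0]-x0+.5)*8),int((p[1]-y0+.5)*7.5)),4,(0,0,255),1); print(p)
cv2.imwrite("pics/near4.png",g)
```

```text
[ 0.46089331 -0.30656314 -0.01518106] [-1.79990659e+02  5.70256258e-03  9.95610586e+00] 0.03918832343632327 [ 0.53133864  0.43683067 -0.30241218] [-15.62532626  27.89467252  56.09747288 110.91482346 -27.93006566
  56.00592834 -26.40332356]
[141.99196501 229.82279799]
[136.9208631  235.46859722]
[147.80778964 226.13923584]
```

View pics/near4.png

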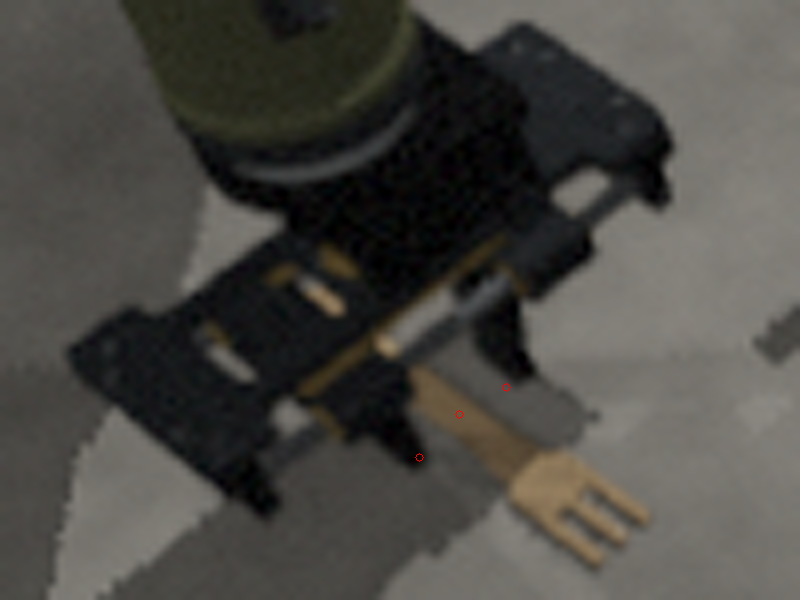

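The fingertips show at (420,465) and (527,378), with their shadows not yet meeting them, so they are still above the counter. I'll keep feeling downward.

Call:
{"method": "play_rows", "body": {
  "steps": [
    [[0,0,0.001,0,0,0,0.04],[0,0,0.001,0,0,0,0.04],[0,0,0,0,0,0,0.04]]
  ]
}}

```text
time_s: 13.3
tool_pos: [0.4609, -0.3065, -0.0172]
tool_rot: [-180.0, 0.0, 10.0]
force: [-0.7, 0.1, -0.5]
grip_width: 0.0398
grasp_force: 0.0
```

Call:
{"method": "play_rows", "body": {
  "steps": [
    [[0,0,0.001,0,0,0,0.04],[0,0,0.001,0,0,0,0.04],[0,0,0,0,0,0,0.04]]
  ]
}}

```text
time_s: 13.6
tool_pos: [0.4609, -0.3065, -0.0192]
tool_rot: [-180.0, 0.0, 10.0]
force: [-0.3, 0.3, 0.4]
grip_width: 0.0402
grasp_force: 0.0
```

Call:
{"method": "play_rows", "body": {
  "steps": [
    [[0,0,0.001,0,0,0,0.04],[0,0,0,0,0,0,0.04]]
  ]
}}

```text
time_s: 13.8
tool_pos: [0.4609, -0.3066, -0.0202]
tool_rot: [-180.0, 0.0, 10.0]
force: [-0.9, 0.6, 0.6]
grip_width: 0.04
grasp_force: 0.0
```

Call:
{"method": "play_rows", "body": {
  "steps": [
    [[0,0,0.001,0,0,0,0.04],[0,0,0,0,0,0,0.04]]
  ]
}}

```text
time_s: 14.0
tool_pos: [0.4609, -0.3066, -0.0212]
tool_rot: [-180.0, 0.0, 10.0]
force: [0.8, -0.5, 0.9]
grip_width: 0.0402
grasp_force: 0.0
```

Call:
{"method": "play_rows", "body": {
  "steps": [
    [[0,0,0.001,0,0,0,0.04],[0,0,0,0,0,0,0.04]]
  ]
}}

```text
time_s: 14.2
tool_pos: [0.4609, -0.3065, -0.0222]
tool_rot: [-180.0, 0.0, 10.0]
force: [0.6, -0.5, 0.1]
grip_width: 0.0401
grasp_force: 0.0
```

Call:
{"method": "play_rows", "body": {
  "steps": [
    [[0,0,0.001,0,0,0,0.04],[0,0,0,0,0,0,0.04]]
  ]
}}

```text
time_s: 14.4
tool_pos: [0.4609, -0.3066, -0.0232]
tool_rot: [-180.0, 0.0, 10.0]
force: [-0.2, -0.3, 0.3]
grip_width: 0.0398
grasp_force: 0.0
```

Call:
{"method": "play_rows", "body": {
  "steps": [
    [[0,0,0.001,0,0,0,0.04],[0,0,0,0,0,0,0.04]]
  ]
}}

```text
time_s: 14.6
tool_pos: [0.4609, -0.3066, -0.0242]
tool_rot: [-180.0, 0.0, 10.0]
force: [0.1, -0.7, 1.0]
grip_width: 0.0403
grasp_force: 0.0
```

Call:
{"method": "play_rows", "body": {
  "steps": [
    [[0,0,0.001,0,0,0,0.01],[0,0,0,0,0,0,0.0],[0,0,0,0,0,0,0.0],[0,0,0,0,0,0,0.0],[0,0,0,0,0,0,0.0],[0,0,0,0,0,0,0.0]]
  ]
}}

```text
time_s: 15.2
tool_pos: [0.461, -0.3066, -0.025]
tool_rot: [-180.0, -0.0, 10.0]
force: [-0.5, 0.0, -0.4]
grip_width: 0.0138
grasp_force: 15.0
```

It's gripped now at 13.8 mm and 15 N. A reported z of -0.025 means the fork underside is on the counter. I'll lift, turn it across and go over the bay.

Call:
{"method": "play_rows", "body": {
  "steps": [
    [[0,0,-0.02,0,0,0,0.0],[0,0,-0.03,0,0,0,0.0],[0,0,-0.035,0,0,0,0.0],[0,0,-0.035,0,0,0,0.0],[0,0,-0.02,0,0,0,0.0]]
  ]
}}

```text
time_s: 15.7
tool_pos: [0.4618, -0.3075, 0.1175]
tool_rot: [179.9, -0.2, 9.9]
force: [1.5, -0.3, -0.8]
grip_width: 0.0132
grasp_force: 15.0
```

Call:
{"method": "play_rows", "body": {
  "steps": [
    [[0,0,0,0,0,-0.1378,0.0],[0,0,0,0,0,-0.1378,0.0],[0,0,0,0,0,-0.1378,0.0],[0,0,0,0,0,-0.1378,0.0],[0,0,0,0,0,-0.1378,0.0],[0,0,0,0,0,-0.1378,0.0],[0,0,0,0,0,-0.1378,0.0],[0,0,0,0,0,-0.1378,0.0],[0,0,0,0,0,-0.1378,0.0],[0,0,0,0,0,-0.1378,0.0],[0,0,0,0,0,-0.1378,0.0]]
  ]
}}

```text
time_s: 16.8
tool_pos: [0.4607, -0.3066, 0.1149]
tool_rot: [-180.0, -0.0, 97.1]
force: [-0.2, 0.9, -0.3]
grip_width: 0.0135
grasp_force: 15.0
```

Call:
{"method": "play_rows", "body": {
  "steps": [
    [[0.0316,0.012,0,0,0,0,0.0],[0.0316,0.012,0,0,0,0,0.0],[0.0316,0.012,0,0,0,0,0.0],[0.0316,0.012,0,0,0,0,0.0],[0.0316,0.012,0,0,0,0,0.0],[0.0316,0.012,0,0,0,0,0.0],[0.0316,0.012,0,0,0,0,0.0],[0.0316,0.012,0,0,0,0,0.0],[0.0316,0.012,0,0,0,0,0.0],[0,0,0,0,0,0,0.0]]
  ]
}}

```text
time_s: 17.8
tool_pos: [0.5352, -0.0052, 0.1147]
tool_rot: [180.0, -0.1, 97.3]
force: [0.4, 0.1, -0.1]
grip_width: 0.0134
grasp_force: 15.0
```

Run:
```python
from h import *
o=get_obs();print(o["tool_pos"],o["tool_rot"],o["grip_width"],o["grasp_force"],o["qpos"].round(0))
ims=[]
a=np.radians(6.8);ex=np.array([np.cos(a),np.sin(a),0]);ey=np.array([-np.sin(a),np.cos(a),0])
zf=o["tool_pos"][2]+.025+.004
t=np.array([*o["tool_pos"][:2],zf])
b=np.array([.5345,-.011,.018])
for n,(x0,y0) in(("top",(190,180)),("scene",(175,110))):
    c=read_camera(n); f=c["frame"][...,::-1].copy()
    g=cv2.resize(f[y0:y0+150,x0:x0+150],(400,400),interpolation=cv2.INTER_CUBIC)
    for p in proj(c,[t,t+ey*.085,t-ey*.085]): cv2.circle(g,tuple(int(v) for v in (p-[x0,y0]+.5)*400/150),4,(0,0,255),1)
    for p in proj(c,[b+i*ex*.045+j*ey*.125 for i in(-1,1) for j in (-1,1)]): cv2.circle(g,tuple(int(v) for v in (p-[x0,y0]+.5)*400/150),4,(0,255,0),1)
    ims.append(g)
cv2.imwrite("pics/over.png",np.hstack(ims))
```

```text
[ 0.53521477 -0.00521568  0.11465995] [ 1.79981523e+02 -1.25018175e-01  9.72680374e+01] 0.013407203240344083 14.981602728366852 [-36.   8.  37. 107.  -6.  67.  10.]
```

View pics/over.png

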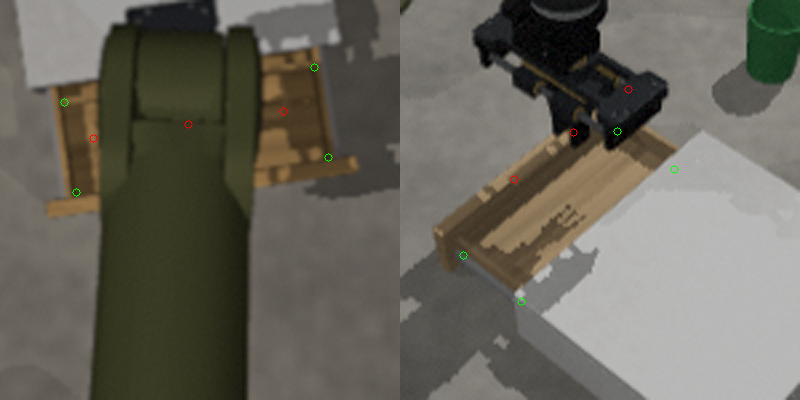

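In this view the bay corners match the drawer, with the green marks on its corners. The fork is hard to see against the drawer, so I'll ask the network.

Run:
```python
from h import *
o=get_obs();g=[]
for n in("scene","top"):
    c=read_camera(n)
    for r in silhouettes(n,"fork_center")[:3]:
        ys,xs=np.nonzero(r["pixels"]);q=cv2.boxPoints(cv2.minAreaRect(np.c_[xs,ys].astype(np.float32)))
        print(n,r["p"],np.array(r["extent"]).round(),len(xs),[at_z(c,q,z)[:,:2].round(3).tolist() for z in (.008,.144)])
    if n=="scene":
        f=c["frame"][...,::-1]
        cv2.imwrite("pics/over2.png",cv2.resize(f[110:230,175:335],(800,600),interpolation=cv2.INTER_CUBIC))
```

```text
scene 0.51 [215. 162. 239. 182.] 144 [[[0.441, -0.036], [0.425, 0.065], [0.446, 0.062], [0.462, -0.038]], [[0.54, -0.097], [0.526, -0.012], [0.545, -0.015], [0.558, -0.099]]]
top 0.4 [294. 221. 300. 224.] 44 [[[0.558, -0.091], [0.558, -0.11], [0.544, -0.109], [0.545, -0.091]], [[0.551, -0.083], [0.55, -0.099], [0.539, -0.099], [0.539, -0.083]]]
```

View pics/over2.png

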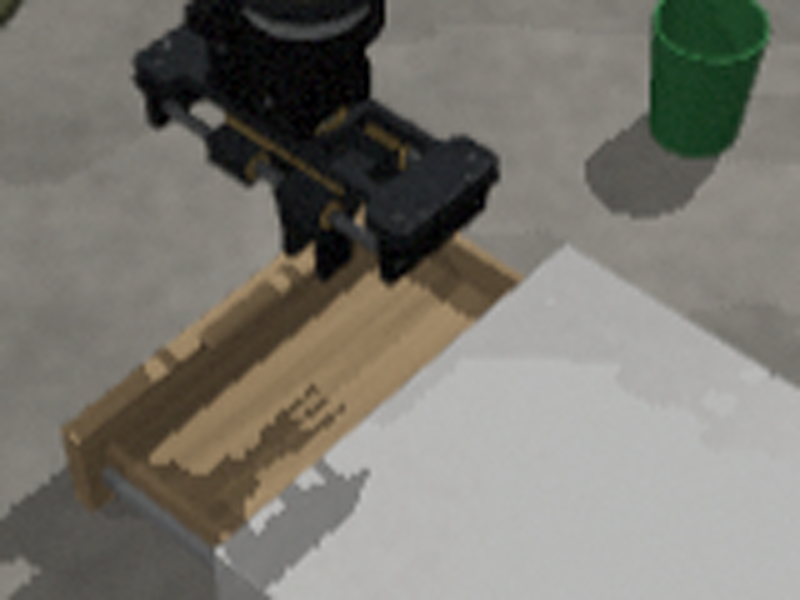

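The fork is held. Its handle runs from the fingers at (310,250) to about (150,365), and the tine shadow at (320,400) falls in the bay. It's well placed across the compartment, so I'll lower it with force checks.

Call:
{"method": "play_rows", "body": {
  "steps": [
    [[0,0,0.035,0,0,0,0.0],[0,-0.001,0.035,0,0,0,0.0],[0,-0.001,0.025,0,0,0,0.0],[0,0,0.005,0,0,0,0.0],[0,0,0,0,0,0,0.0]]
  ]
}}

```text
time_s: 18.6
tool_pos: [0.532, -0.0126, 0.0147]
tool_rot: [-179.9, 0.0, 96.7]
force: [-0.8, 0.3, 0.3]
grip_width: 0.014
grasp_force: 15.0
```

Call:
{"method": "play_rows", "body": {
  "steps": [
    [[0,0,0.002,0,0,0,0.0],[0,0,0.002,0,0,0,0.0],[0,0,0,0,0,0,0.0]]
  ]
}}

```text
time_s: 18.9
tool_pos: [0.5333, -0.0115, 0.0118]
tool_rot: [179.9, -0.0, 96.8]
force: [-0.5, -0.3, -0.3]
grip_width: 0.0131
grasp_force: 15.0
```

Call:
{"method": "play_rows", "body": {
  "steps": [
    [[0,0,0.002,0,0,0,0.0],[0,0,0.002,0,0,0,0.0],[0,0,0,0,0,0,0.0]]
  ]
}}

```text
time_s: 19.2
tool_pos: [0.5323, -0.0116, 0.0068]
tool_rot: [-180.0, -0.0, 96.8]
force: [-0.0, -0.4, -0.0]
grip_width: 0.0136
grasp_force: 15.0
```

Call:
{"method": "play_rows", "body": {
  "steps": [
    [[0,0,0.002,0,0,0,0.0],[0,0,0.002,0,0,0,0.0],[0,0,0,0,0,0,0.0]]
  ]
}}

```text
time_s: 19.5
tool_pos: [0.5322, -0.0117, 0.0026]
tool_rot: [-180.0, 0.0, 96.8]
force: [-0.7, -0.2, -1.2]
grip_width: 0.0142
grasp_force: 15.0
```

Call:
{"method": "play_rows", "body": {
  "steps": [
    [[0,0,0.002,0,0,0,0.0],[0,0,0.002,0,0,0,0.0],[0,0,0,0,0,0,0.0]]
  ]
}}

```text
time_s: 19.8
tool_pos: [0.5322, -0.0117, -0.0014]
tool_rot: [-180.0, 0.0, 96.8]
force: [-0.0, 0.4, -0.1]
grip_width: 0.0133
grasp_force: 15.0
```

Call:
{"method": "play_rows", "body": {
  "steps": [
    [[0,0,0.002,0,0,0,0.0],[0,0,0,0,0,0,0.0]]
  ]
}}

```text
time_s: 20.0
tool_pos: [0.5323, -0.0116, -0.0033]
tool_rot: [-180.0, -0.0, 96.8]
force: [-0.8, -0.1, -0.5]
grip_width: 0.0137
grasp_force: 15.0
```

Call:
{"method": "play_rows", "body": {
  "steps": [
    [[0,0,0.001,0,0,0,0.0],[0,0,0,0,0,0,0.0]]
  ]
}}

```text
time_s: 20.2
tool_pos: [0.5325, -0.0116, -0.0041]
tool_rot: [-180.0, -0.0, 96.8]
force: [-0.1, -0.4, 0.1]
grip_width: 0.0134
grasp_force: 15.0
```

Call:
{"method": "play_rows", "body": {
  "steps": [
    [[0,0,0.001,0,0,0,0.0],[0,0,0,0,0,0,0.0]]
  ]
}}

```text
time_s: 20.4
tool_pos: [0.5324, -0.0116, -0.0051]
tool_rot: [-180.0, -0.0, 96.8]
force: [0.1, -0.3, -0.5]
grip_width: 0.0138
grasp_force: 15.0
```

Call:
{"method": "play_rows", "body": {
  "steps": [
    [[0,0,0.001,0,0,0,0.0],[0,0,0,0,0,0,0.0]]
  ]
}}

```text
time_s: 20.6
tool_pos: [0.5324, -0.0116, -0.0061]
tool_rot: [-180.0, -0.0, 96.8]
force: [0.1, 0.2, 0.2]
grip_width: 0.0136
grasp_force: 15.0
```

Call:
{"method": "play_rows", "body": {
  "steps": [
    [[0,0,0.001,0,0,0,0.0],[0,0,0,0,0,0,0.0]]
  ]
}}

```text
time_s: 20.8
tool_pos: [0.5326, -0.0116, -0.0071]
tool_rot: [180.0, -0.0, 96.8]
force: [-0.7, 0.1, -0.4]
grip_width: 0.0138
grasp_force: 15.0
```

Call:
{"method": "play_rows", "body": {
  "steps": [
    [[0,0,0.001,0,0,0,0.0],[0,0,0,0,0,0,0.0]]
  ]
}}

```text
time_s: 21.0
tool_pos: [0.5334, -0.0115, -0.0071]
tool_rot: [179.9, -0.0, 96.8]
force: [-1.5, 1.0, 5.2]
grip_width: 0.0137
grasp_force: 15.0
```

Floor contact reads 5 N. I'll release with a narrow opening and rise.

Call:
{"method": "play_rows", "body": {
  "steps": [
    [[0,0,-0.001,0,0,0,0.03],[0,0,0,0,0,0,0.03],[0,0,0,0,0,0,0.03],[0,0,0,0,0,0,0.03],[0,0,-0.015,0,0,0,0.03],[0,0,-0.025,0,0,0,0.03],[0,0,-0.04,0,0,0,0.03],[0,0,-0.04,0,0,0,0.03],[0,0,0,0,0,0,0.03]]
  ]
}}

```text
time_s: 21.9
tool_pos: [0.537, -0.0119, 0.1196]
tool_rot: [179.3, -0.1, 96.8]
force: [1.0, -0.3, 0.4]
grip_width: 0.0302
grasp_force: 0.0
```

Call:
{"method": "play_rows", "body": {
  "steps": [
    [[0,0,0,0,0,0.1428,0.0],[0,0,0,0,0,0.1428,0.0],[0,0,0,0,0,0.1428,0.0],[0,0,0,0,0,0.1428,0.0],[0,0,0,0,0,0.1428,0.0],[0,0,0,0,0,0.1428,0.0],[0,0,0,0,0,0.1428,0.0],[0,0,0,0,0,0.1428,0.0],[0,0,0,0,0,0.1428,0.0],[0,0,0,0,0,0.1428,0.0],[0,0,0,0,0,0.1428,0.0]]
  ]
}}

```text
time_s: 23.0
tool_pos: [0.5324, -0.0118, 0.1133]
tool_rot: [-180.0, -0.0, 6.5]
force: [0.1, 0.3, 0.7]
grip_width: 0.0001
grasp_force: 0.0
```

Call:
{"method": "play_rows", "body": {
  "steps": [
    [[-0.03,0,0,0,0,0,0.0],[-0.03,0,0,0,0,0,0.0],[-0.03,0,0,0,0,0,0.0],[0,0,0,0,0,0,0.0]]
  ]
}}

```text
time_s: 23.4
tool_pos: [0.4397, -0.0225, 0.1127]
tool_rot: [-179.8, 0.1, 6.8]
force: [-0.1, -0.0, 0.3]
grip_width: 0.0004
grasp_force: 0.0
```

Run:
```python
from h import *
o=get_obs();print(o["tool_pos"],o["tool_rot"],o["grip_width"],o["force"],o["qpos"].round(0));g=[]
to([.442,-.022,.01],6.8)
for n in("scene","top"):
    c=read_camera(n)
    for r in silhouettes(n,"fork_center")[:2]:
        ys,xs=np.nonzero(r["pixels"]);q=cv2.boxPoints(cv2.minAreaRect(np.c_[xs,ys].astype(np.float32)))
        print(n,r["p"],np.array(r["extent"]).round(),len(xs),at_z(c,q,.026)[:,:2].round(3).tolist())
    x0,y0=(175,110) if n=="scene" else (190,170)
    f=cv2.resize(c["frame"][y0:y0+150,x0:x0+140,::-1],(400,430),interpolation=cv2.INTER_CUBIC)
    for p in proj(c,[[.474,-.018,.073],o["tool_pos"]+[0,0,.028]]): cv2.circle(f,tuple(int(v) for v in (p-[x0,y0]+.5)*400/140),4,(0,0,255),1)
    g.append(f)
cv2.imwrite("pics/placed.png",np.hstack(g))
```

```text
[ 0.43973773 -0.02248153  0.11270092] [-1.79775481e+02  9.94953480e-02  6.78492194e+00] 0.0003736540605364999 [-0.07301644 -0.00843916  0.32178059] [-48.  -7.  45. 119.   5.  67. -88.]
pos [ 0.4397 -0.0225  0.1127] rot [-1.7978e+02  1.0000e-01  6.7800e+00] shift [0.0025 0.0002 0.1027]
turn [-0.0039  0.0017 -0.0003]
scene 0.64 [218. 174. 259. 204.] 240 [[0.528, -0.095], [0.517, 0.063], [0.545, 0.057], [0.554, -0.099]]
scene 0.23 [186. 140. 279. 225.] 3043 [[0.464, -0.171], [0.395, 0.166], [0.554, 0.141], [0.598, -0.173]]
top 0.89 [236. 224. 294. 235.] 379 [[0.54, 0.066], [0.549, -0.095], [0.523, -0.096], [0.514, 0.064]]
```

View pics/placed.png

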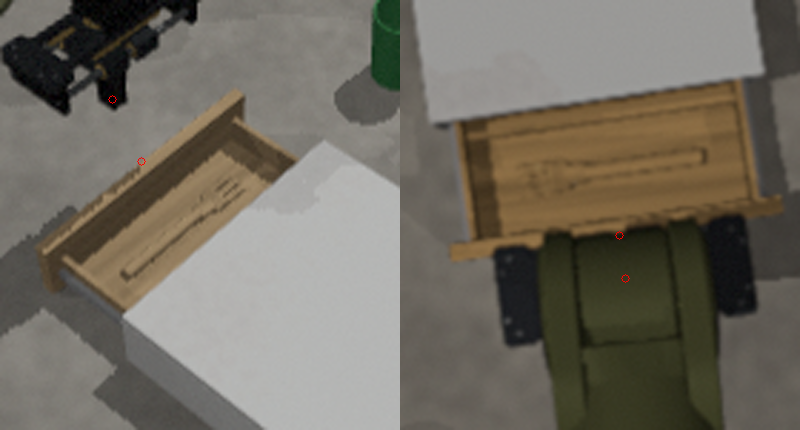

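The fork lies flat across the front compartment, from (125,272) to (235,190) in the scene half. The tip mark lands on the fingertip. I'll lower in front of the face.

Call:
{"method": "play_rows", "body": {
  "steps": [
    [[0,0,0.035,0,0,0,0.0],[0,0,0.035,0,0,0,0.0],[0,0,0.03,0,0,0,0.0],[0,0,0.01,0,0,0,0.0],[0,0,0,0,0,0,0.0],[0,0,0,0,0,0,0.0]]
  ]
}}

```text
time_s: 24.2
tool_pos: [0.4445, -0.0226, 0.0039]
tool_rot: [179.9, -0.1, 6.8]
force: [-0.2, -0.7, -0.0]
grip_width: 0.0005
grasp_force: 0.0
```

Call:
{"method": "play_rows", "body": {
  "steps": [
    [[0.005,0,0,0,0,0,0.0],[0.005,0,0,0,0,0,0.0],[0.005,0,0,0,0,0,0.0],[0.005,0,0,0,0,0,0.0],[0.005,0,0,0,0,0,0.0],[0,0,0,0,0,0,0.0]]
  ]
}}

```text
time_s: 24.8
tool_pos: [0.469, -0.0193, 0.0031]
tool_rot: [180.0, -0.1, 6.8]
force: [0.4, 0.9, 0.5]
grip_width: 0.0004
grasp_force: 0.0
```

Call:
{"method": "play_rows", "body": {
  "steps": [
    [[0.007,0,0,0,0,0,0.0],[0.007,0,0,0,0,0,0.0],[0.007,0,0,0,0,0,0.0],[0.007,0,0,0,0,0,0.0],[0.006,0,0,0,0,0,0.0],[0.006,0,0,0,0,0,0.0]]
  ]
}}

```text
time_s: 25.4
tool_pos: [0.508, -0.0144, 0.0027]
tool_rot: [-180.0, 0.0, 6.8]
force: [-1.9, 0.5, -1.1]
grip_width: 0.0007
grasp_force: 1.0
```

Call:
{"method": "play_rows", "body": {
  "steps": [
    [[0.005,0,0,0,0,0,0.0],[0.005,0,0,0,0,0,0.0],[0.005,0,0,0,0,0,0.0],[0.005,0,0,0,0,0,0.0],[0,0,0,0,0,0,0.0]]
  ]
}}

```text
time_s: 25.9
tool_pos: [0.5274, -0.012, 0.0029]
tool_rot: [-180.0, 0.1, 6.8]
force: [-4.1, 0.8, 1.7]
grip_width: 0.0006
grasp_force: 2.0
```

Call:
{"method": "play_rows", "body": {
  "steps": [
    [[0.003,0,0,0,0,0,0.0],[0.003,0,0,0,0,0,0.0],[0.003,0,0,0,0,0,0.0],[0.003,0,0,0,0,0,0.0],[0.003,0,0,0,0,0,0.0],[0.001,0,0,0,0,0,0.0]]
  ]
}}

```text
time_s: 26.5
tool_pos: [0.5415, -0.0102, 0.0029]
tool_rot: [-179.9, 0.2, 6.8]
force: [-8.8, 2.1, 6.8]
grip_width: 0.0005
grasp_force: 4.4
```

Call:
{"method": "play_rows", "body": {
  "steps": [
    [[0.002,0,0,0,0,0,0.0],[0.002,0,0,0,0,0,0.0],[0.002,0,0,0,0,0,0.0],[0,0,0,0,0,0,0.0]]
  ]
}}

```text
time_s: 26.9
tool_pos: [0.5474, -0.0094, 0.0029]
tool_rot: [-179.9, 0.2, 6.8]
force: [-8.9, 0.6, 6.0]
grip_width: 0.0004
grasp_force: 4.2
```

Call:
{"method": "play_rows", "body": {
  "steps": [
    [[0.002,0,-0.0005,0,0,0,0.0],[0.002,0,-0.0005,0,0,0,0.0],[0,0,0,0,0,0,0.0]]
  ]
}}

```text
time_s: 27.2
tool_pos: [0.55, -0.0091, 0.0029]
tool_rot: [-179.9, 0.4, 6.8]
force: [-9.6, 1.4, 2.4]
grip_width: 0.0006
grasp_force: 4.5
```

Call:
{"method": "play_rows", "body": {
  "steps": [
    [[0.002,0,0,0,0,0,0.0],[0.002,0,0,0,0,0,0.0],[0,0,0,0,0,0,0.0]]
  ]
}}

```text
time_s: 27.5
tool_pos: [0.5538, -0.0086, 0.0029]
tool_rot: [-179.9, 0.4, 6.8]
force: [-8.7, 1.1, 2.2]
grip_width: 0.0005
grasp_force: 4.7
```

Run:
```python
from h import *
o=get_obs();print(o["tool_pos"],o["force"],o["wrist_torque"])
c=read_camera("top")
r=silhouettes("top","caddy")[0]; 
r=silhouettes("top","tray")[0]
ys,xs=np.nonzero(r["pixels"]);q=cv2.boxPoints(cv2.minAreaRect(np.c_[xs,ys].astype(np.float32)));print(r["p"],len(xs),at_z(c,q,.073)[:,:2].round(3).tolist())
```

```text
[ 0.55384789 -0.00858068  0.00294416] [-8.73151047  1.11728437  2.16884436] [0.10273036 1.95684046 0.09340344]
0.66 377 [[0.575, 0.143], [0.613, -0.147], [0.582, -0.151], [0.544, 0.139]]
```

Call:
{"method": "play_rows", "body": {
  "steps": [
    [[0.0005,0,0,0,0,0,0.0],[0.0005,0,0,0,0,0,0.0],[0,0,0,0,0,0,0.0]]
  ]
}}

```text
time_s: 27.95
tool_pos: [0.5544, -0.0085, 0.0029]
tool_rot: [-179.9, 0.4, 6.8]
force: [-11.2, 0.2, 3.2]
grip_width: 0.0005
grasp_force: 5.2
```

Call:
{"method": "play_rows", "body": {
  "steps": [
    [[0.0005,0,0,0,0,0,0.0],[0.0005,0,0,0,0,0,0.0],[0,0,0,0,0,0,0.0]]
  ]
}}

```text
time_s: 28.25
tool_pos: [0.5554, -0.0084, 0.0029]
tool_rot: [-179.9, 0.4, 6.8]
force: [-11.0, 1.0, 2.4]
grip_width: 0.0004
grasp_force: 5.1
```

Call:
{"method": "play_rows", "body": {
  "steps": [
    [[0.0005,0,0,0,0,0,0.0],[0.0005,0,0,0,0,0,0.0],[0,0,0,0,0,0,0.0]]
  ]
}}

```text
time_s: 28.55
tool_pos: [0.5564, -0.0083, 0.003]
tool_rot: [-179.9, 0.4, 6.8]
force: [-11.2, -0.1, 2.5]
grip_width: -0.0001
grasp_force: 5.2
```

Call:
{"method": "play_rows", "body": {
  "steps": [
    [[0.0005,0,0,0,0,0,0.0],[0.0005,0,0,0,0,0,0.0],[0,0,0,0,0,0,0.0]]
  ]
}}

```text
time_s: 28.85
tool_pos: [0.5576, -0.0081, 0.0029]
tool_rot: [-179.9, 0.4, 6.8]
force: [-9.7, 1.9, 3.3]
grip_width: 0.0007
grasp_force: 4.9
```

Call:
{"method": "play_rows", "body": {
  "steps": [
    [[0.0005,0,0,0,0,0,0.0],[0.0005,0,0,0,0,0,0.0],[0,0,0,0,0,0,0.0]]
  ]
}}

```text
time_s: 29.15
tool_pos: [0.5586, -0.008, 0.0029]
tool_rot: [-179.9, 0.4, 6.8]
force: [-10.2, 0.5, 3.1]
grip_width: 0.0007
grasp_force: 4.9
```

Call:
{"method": "play_rows", "body": {
  "steps": [
    [[0.0005,0,0,0,0,0,0.0],[0.0005,0,0,0,0,0,0.0],[0,0,0,0,0,0,0.0]]
  ]
}}

```text
time_s: 29.45
tool_pos: [0.5595, -0.0079, 0.0029]
tool_rot: [-179.9, 0.4, 6.8]
force: [-10.7, 0.4, 3.7]
grip_width: 0.0004
grasp_force: 5.0
```

Call:
{"method": "play_rows", "body": {
  "steps": [
    [[0.0005,0,0,0,0,0,0.0],[0.0005,0,0,0,0,0,0.0],[0,0,0,0,0,0,0.0]]
  ]
}}

```text
time_s: 29.75
tool_pos: [0.5597, -0.0078, 0.0029]
tool_rot: [-179.9, 0.5, 6.8]
force: [-12.5, 0.1, 5.8]
grip_width: 0.0001
grasp_force: 6.2
```

Call:
{"method": "play_rows", "body": {
  "steps": [
    [[0.0005,0,0,0,0,0,0.0],[0.0005,0,0,0,0,0,0.0],[0,0,0,0,0,0,0.0]]
  ]
}}

```text
time_s: 30.05
tool_pos: [0.5597, -0.0078, 0.0029]
tool_rot: [-179.8, 0.6, 6.8]
force: [-15.0, -0.3, 8.1]
grip_width: 0.0004
grasp_force: 7.6
```

Call:
{"method": "play_rows", "body": {
  "steps": [
    [[0.0005,0,0,0,0,0,0.0],[0.0005,0,0,0,0,0,0.0],[0,0,0,0,0,0,0.0]]
  ]
}}

```text
time_s: 30.35
tool_pos: [0.5601, -0.0077, 0.0029]
tool_rot: [-179.8, 0.7, 6.8]
force: [-16.4, 0.2, 8.6]
grip_width: 0.0002
grasp_force: 8.3
```

Call:
{"method": "play_rows", "body": {
  "steps": [
    [[0.0005,0,-0.0005,0,0,0,0.0],[0.0005,0,-0.0005,0,0,0,0.0],[0,0,0,0,0,0,0.0]]
  ]
}}

```text
time_s: 30.65
tool_pos: [0.56, -0.0077, 0.003]
tool_rot: [-179.8, 0.8, 6.8]
force: [-17.1, 0.3, 5.0]
grip_width: 0.0003
grasp_force: 8.3
```

Call:
{"method": "play_rows", "body": {
  "steps": [
    [[0.0005,0,0,0,0,0,0.0],[0,0,0,0,0,0,0.0],[0,0,0,0,0,0,0.0]]
  ]
}}

```text
time_s: 30.95
tool_pos: [0.5602, -0.0077, 0.003]
tool_rot: [-179.8, 0.8, 6.8]
force: [-17.4, -0.4, 6.2]
grip_width: 0.0001
grasp_force: 8.8
```

Call:
{"method": "play_rows", "body": {
  "steps": [
    [[0.0005,0,0,0,0,0,0.0],[0.0005,0,0,0,0,0,0.0],[0,0,0,0,0,0,0.0]]
  ]
}}

```text
time_s: 31.25
tool_pos: [0.5603, -0.0076, 0.003]
tool_rot: [-179.8, 0.9, 6.8]
force: [-19.9, -0.5, 8.2]
grip_width: 0.0004
grasp_force: 10.0
```

Call:
{"method": "play_rows", "body": {
  "steps": [
    [[0,0,0,0,0,0,0.0]]
  ]
}}

```text
time_s: 31.35
tool_pos: [0.5603, -0.0076, 0.0029]
tool_rot: [-179.8, 0.9, 6.8]
force: [-19.9, 0.5, 8.3]
grip_width: 0.0003
grasp_force: 9.9
```

Call:
{"method": "play_rows", "body": {
  "steps": [
    [[0.0004,0,0,0,0,0,0.0],[0,0,0,0,0,0,0.0],[0,0,0,0,0,0,0.0]]
  ]
}}

```text
time_s: 31.65
tool_pos: [0.5604, -0.0076, 0.003]
tool_rot: [-179.8, 1.0, 6.8]
force: [-21.5, -0.6, 10.3]
grip_width: 0.0002
grasp_force: 10.4
```

Call:
{"method": "play_rows", "body": {
  "steps": [
    [[-0.002,0,0,0,0,0,0.0],[-0.002,0,0,0,0,0,0.0],[-0.002,0,0,0,0,0,0.0],[0,0,0,0,0,0,0.0]]
  ]
}}

```text
time_s: 32.05
tool_pos: [0.5587, -0.008, 0.0031]
tool_rot: [-179.9, 0.5, 6.8]
force: [-9.1, -0.1, -2.4]
grip_width: 0.0003
grasp_force: 4.4
```

Call:
{"method": "play_rows", "body": {
  "steps": [
    [[-0.002,0,0,0,0,0,0.0],[-0.002,0,0,0,0,0,0.0],[-0.002,0,0,0,0,0,0.0],[-0.002,0,0,0,0,0,0.0],[-0.002,0,0,0,0,0,0.0],[0,0,0,0,0,0,0.0]]
  ]
}}

```text
time_s: 32.65
tool_pos: [0.5547, -0.0093, 0.0058]
tool_rot: [180.0, -0.2, 6.8]
force: [0.6, -0.1, 0.3]
grip_width: 0.0002
grasp_force: 0.0
```

The drawer has stopped following the hand, so the catch seems to hold. I'll back away and check.

Call:
{"method": "play_rows", "body": {
  "steps": [
    [[-0.01,0,0,0,0,0,0.0],[-0.02,0,0,0,0,0,0.0],[-0.02,0,0,0,0,0,0.0],[-0.02,0,0,0,0,0,0.0],[-0.02,0,0,0,0,0,0.0],[0,0,-0.03,0,0,0,0.0],[0,0,-0.04,0,0,0,0.0],[0,0,-0.03,0,0,0,0.0],[0,0,0,0,0,0,0.0],[0,0,0,0,0,0,0.0]]
  ]
}}

```text
time_s: 33.65
tool_pos: [0.4641, -0.0195, 0.1054]
tool_rot: [-179.9, -0.1, 6.8]
force: [-1.4, 0.4, -0.4]
grip_width: 0.0003
grasp_force: 0.0
```

Run:
```python
from h import *
o=get_obs();print(o["tool_pos"],o["force"],o["time_s"])
g=[]
for n in("scene","top"):
    c=read_camera(n)
    for t,z in(("tray",.073),("cup",.095),("tin",.075),("plate",.025)):
        rs=silhouettes(n,t)
        if rs:
            ys,xs=np.nonzero(rs[0]["pixels"]);q=cv2.boxPoints(cv2.minAreaRect(np.c_[xs,ys].astype(np.float32)));print(n,t,round(rs[0]["p"],2),at_z(c,[xs.mean(),ys.mean()],z)[:,:2].round(3), at_z(c,q,z)[:,:2].round(3).tolist() if t=="tray" else "")
    x0,y0=(140,90) if n=="scene" else (150,80)
    g.append(cv2.resize(c["frame"][y0:y0+210,x0:x0+210,::-1],(400,400),interpolation=cv2.INTER_CUBIC))
cv2.imwrite("pics/shut.png",np.hstack(g))
```

```text
[ 0.46413525 -0.019548    0.10536682] [-1.3569027   0.3909977  -0.39827475] 33.65
scene tray 0.81 [[ 0.587 -0.033]] [[0.593, -0.175], [0.517, 0.145], [0.574, 0.139], [0.64, -0.173]]
scene cup 0.71 [[0.536 0.307]] 
scene tin 0.76 [[0.735 0.344]] 
scene plate 0.93 [[ 0.723 -0.398]] 
top tray 0.82 [[ 0.579 -0.002]] [[0.575, 0.143], [0.613, -0.144], [0.583, -0.148], [0.545, 0.138]]
top cup 0.74 [[0.507 0.337]] 
top tin 0.87 [[0.711 0.371]] 
top plate 0.62 [[ 0.704 -0.379]]
```

View pics/shut.png

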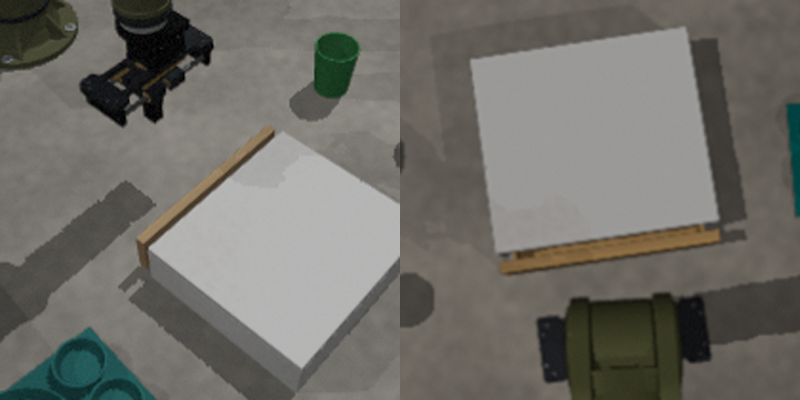

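The drawer is shut with only a small gap at its front, near (610,245) in the top half. It stays about 15 mm out and has not sprung to 40 mm, so it's latched. The bystanders haven't moved and the hand is clear.

```bash
python3 -c "
from cell import *
print(sign_off())"
```

```text
the job is handed in; nothing more can be done
None
```

The fork lies flat across the front compartment, and the drawer is shut and latched about 15 mm out, holding with the hand clear. The highest push reading was about 21.5 N along the drawer (about 24 N with the vertical drag on the fingers), the cup, tin and plate have not moved, and the job was handed in at about 34 s.

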